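# Grease the pulley-end bearing with a push gun

## Task

Grease the jackshaft's pulley-end bearing, the one next to the V-belt pulley: take the push-type grease gun out of its bench stand, press its coupler squarely onto that bearing's tilted grease nipple until it snaps on, then push the gun on along the nipple's axis against its spring to the end of its pumping stroke. Finish the program there, still gripping the gun and holding it pushed in on the nipple. Leave the other bearing's nipple alone and do not disturb the loose things on the bench.

Things in the scene. Friction and masses are not known exactly. Their poses are not given: they have to be found in the camera images.
- gun_grip (a point): Point on the axis of the push-type grease gun (loose, about 0.45 kg, starts upright, nose down, in the stand), in its ribbed aluminium barrel, 36 mm in diameter, where it is gripped; z runs along the axis from nose to rear. Front shoulder 66 mm ahead of this point; rear end (domed cap, 38 mm in diameter) 54 mm behind. A 12 mm nozzle tube runs from the shoulder to the coupler.
- coupler (a point): Point on the gun's axis inside the coupler (20 mm in diameter, at the nose), 7.6 mm in from its 15 mm wide mouth, where the centre of the nipple's ball lies when fully on; z as gun_grip, 120.4 mm ahead of gun_grip with the spring at rest. Four spring jaws in the mouth meet the ball 9 mm short of that, ride over it (6 to 10 N) and snap behind it; the ball then bottoms: on when within 3 mm.
- nozzle (a joint): pumping stroke of the gun: how far the nozzle has slid back into the barrel, in m; 0 at rest, 0.016 at the end stop. Its spring takes about 10 N to start and 16 N at the end stop, so the coupler snaps on first and the stroke follows
- stand_hole0 (a point): mouth of the 28 mm hole in which the gun's nose hangs, at the top of the fixed wooden bench stand (110 x 85 mm, 70 mm high); the gun's front shoulder rests there. The coupler is clear when the gun has been lifted straight up by 65 mm
- nipple_a (a point): Centre of the 10 mm ball head of one bearing's steel grease nipple, about 108 mm above the bench; z points outward along the nipple, 30 degrees from vertical, leaning to the robot's side, square to the shaft; the coupler goes on along minus z. 6.4 mm neck, 15 mm hexagon 9.5 mm below the ball's centre. Fixed to the jackshaft, which never moves; bearing tops 95 mm, pulley top 105 mm above the bench.
- nipple_b (a point): the nipple of the other bearing, 190 mm along the shaft, alike in every way; point and axes as for nipple_a
- pulley_centre (a point): centre of the aluminium V-belt pulley, 100 mm in diameter and 30 mm wide, at one end of the shaft; its y axis lies along the shaft. It is 86 mm from the nipple to be greased and 257 mm from the other one; the opposite shaft end carries a plain steel hub, 54 mm in diameter
- tin: bystander: metal jar with black cap, 72 mm in diameter, 85 mm high, origin under its centre
- spanner: bystander: steel spanner 200 mm long lying flat, origin under its centre, x along it
- bearing_box: bystander: closed cardboard box 85 x 85 x 42 mm, origin under its centre
Not all that is in view belongs to the job. Leave any red or yellow look-alike of the part that bears pulley_centre alone.

How it is judged:
By the outcome, as a careful person would: the job done as asked, in the order asked, and still so for the second after the job is handed in, while the arm keeps its last pose, push and grip.
It also fails if it takes over 42 s, if anything falls off the work surface, if the arm or the gripper's body presses on something with over 40 N, if the wrist force passes 120 N, or if a joint passes its speed limit or range.

## Robot

A 6-joint arm with a two-finger parallel gripper is mounted at the origin on the work surface. World frame = base frame: x ahead of the robot, y to its left, z up, the work surface at z = 0. Lengths are in mm, angles in rad, forces in N, time in s.
With the tool pointing down it reaches from about 325 to 875 mm from the base axis. Payload 4.4 kg.
Tool frame: the origin (TCP) lies on the centre line of the jaws, within the pads' length; the fingertips stand ahead of it and the grasp point (between the pads) lies 6 mm ahead of it (ctrl.tcp_to_tips is the z of the fingertips in the tool frame, in mm); z points along the fingers, y is the line along which they close (so a half turn about z gives the same grasp; the last joint's range is limited). The gripper opens to 85 mm and grips with 20 to 120 N. Pads are 22 mm wide; open, the fingers measure 114 mm over their backs; the gripper's body (76 mm by 85 mm) begins 54 mm behind the grasp point. The pads swing forward as they close: fully open they stand 13 mm farther back than shut.
Start: joints at [-0.15, 0.207, 1.542, -0, 1.393, -0.15], TCP at [575.002, -0.012, 256.282] pointing down, gripper open.
Joint ranges: [-2.73, 2.73], [-0.86, 2.22], [0.23, 2.46], [-1.11, 4.25], [0.08, 2.63], [-2.82, 2.82]. Speed limits (rad/s): [2.79, 2.79, 3.14, 3.14, 3.14, 3.14].

## Interface

Orientations are given as a 3x3 rotation matrix whose columns are the frame's x, y, z axes.
In Python, from plant import ctrl, sensors, optics gives the robot as it stands. Calls block until the motion is done:
- ctrl.move_ptp(position, orientation): joint-space move of the TCP to a pose.
- ctrl.move_l(position, rot=None, vel=150, threshold=None): straight line of the TCP; rot=None keeps the orientation; vel is the mean speed in mm/s. With threshold (N) it stops when the force on the tool has changed by that much, and returns True; else False.
- ctrl.set_joints(angles): joint-space move.
- ctrl.gripper_to(opening, force=None): finger opening in mm; force is the grip in N (None keeps the last); returns when the fingers have stopped.
- ctrl.hold(seconds).
- ctrl.solve_ik(position, orientation): joint angles nearest the present ones, or None.
- sensors.read_state(): the state.
- optics.grab_frame(name): name is "scene" or "side" or "wrist"; returns (picture, depth): 420x560x3 uint8, red, green, blue; 420x560 float32, mm along the optical axis (not along the pixel's ray), 0 where there is no reading.
- optics.camera_params(name): a dict with "mtx" (3x3 intrinsics, pixels), "R" (3x3) and "t" (3): a world point X has camera coordinates R X + t; the wrist camera has in their place "T_tool_cam" (4x4, takes a point from camera to tool coordinates, whose origin is the TCP and whose axes are the flange's). Camera axes: x right, y down, z forward; pixel columns grow to the right and rows downward; lengths in mm; the calibration is good to about 2 mm. A picture is of the moment at which its call begins: read the wrist's pose just before it. camera_params takes no time and is no camera call.
A pose or a line that the arm cannot do raises ctrl.MotionError and nothing moves.
- ctrl.finish_job(): hands the job in; it is judged then, once.
The state is a dict: "t": time; "q": joint angles; "qvel": joint speeds; "tau": joint torques, N m; "eef_pos": TCP position; "eef_rot": TCP orientation; "force": force on the tool from outside, world axes, zero at the start; "wrist_torque": the same for the moment, N m; "grip_width": finger opening in mm; "grasp_force": force on a finger pad.
Only numpy, scipy, OpenCV 4.12 (cv2) and the standard library are available. Lean on these libraries where they do the work, as an engineer would, in place of code of your own. Each camera call takes 0.05 s, during which the arm holds its last target. There are 200 camera calls.

## Working session

There is one attempt and no reset: what is moved stays moved. The work goes in short steps, each a Python script; the robot and the scene stay as the last script left them, time stands still between calls to the robot, and variables do not carry over. Pictures are saved under pics/ and viewed, at most 10 in all, crops included, and the job is handed in when it is done.

```bash
ls; mkdir -p pics
cat > h.py <<'E'
import numpy as np, cv2
from plant import ctrl, sensors, optics
def grab(name):
    s=sensors.read_state(); im,d=optics.grab_frame(name); p=optics.camera_params(name)
    K=np.array(p["mtx"])
    if name=="wrist":
        T=np.array(p["T_tool_cam"]); W=np.eye(4); W[:3,:3]=s["eef_rot"]; W[:3,3]=s["eef_pos"]; C=W@T
    else:
        C=np.eye(4); R=np.array(p["R"]); C[:3,:3]=R.T; C[:3,3]=-R.T@np.array(p["t"])
    np.savez(f"{name}.npz",im=im,d=d,K=K,C=C); return im,d,K,C
def load(name):
    z=np.load(f"{name}.npz"); return z["im"],z["d"],z["K"],z["C"]
def cloud(d,K,C):
    v,u=np.mgrid[:d.shape[0],:d.shape[1]]
    P=np.stack([(u-K[0,2])/K[0,0]*d,(v-K[1,2])/K[1,1]*d,d],-1)
    P=P@C[:3,:3].T+C[:3,3]; P[d<=0]=np.nan; return P
def save(n,im): cv2.imwrite(f"pics/{n}.png",im[...,::-1])
E
python3 - <<'E'
from h import *
a=[]
for n in("scene","side"):
    im,d,K,C=grab(n); save(n,im); print(n,C.round(2).tolist(),K.tolist())
im,d,K,C=grab("wrist")
print(ctrl.tcp_to_tips, sensors.read_state())
E
```

```text
pics
scene [[0.89, 0.35, -0.28, 996.26], [0.45, -0.71, 0.55, -683.72], [-0.01, -0.62, -0.79, 1196.24], [0.0, 0.0, 0.0, 1.0]] [[492.4491145505778, 0.0, 277.2581545990614], [0.0, 492.4491145505778, 204.53949980564516], [0.0, 0.0, 1.0]]
side [[-0.97, -0.2, 0.16, 441.09], [-0.26, 0.74, -0.62, 733.42], [0.0, -0.64, -0.77, 894.88], [0.0, 0.0, 0.0, 1.0]] [[437.7277984359832, 0.0, 277.663769340279], [0.0, 437.7277984359832, 213.16469133540613], [0.0, 0.0, 1.0]]
25.0 {'t': 0.15, 'q': array([-1.50502820e-01,  2.07304448e-01,  1.54263278e+00, -1.79836222e-06,
        1.39349214e+00, -1.50493966e-01]), 'qvel': array([ 0.00071564, -0.00261501, -0.00514383, -0.00016704,  0.00092778,
        0.00108063]), 'tau': array([ 5.23460058e-04, -3.83512866e+01, -2.92037880e+01, -1.78299792e-04,
        6.64118095e-03, -5.65601522e-05]), 'eef_pos': array([5.74456825e+02, 6.89149050e-02, 2.55343611e+02]), 'eef_rot': array([[ 8.78364027e-06,  9.99998351e-01, -1.81620982e-03],
       [ 9.99999963e-01, -8.28667137e-06,  2.73637016e-04],
       [ 2.73621514e-04, -1.81621215e-03, -9.99998313e-01]]), 'force': array([ 0.35202711,  0.75650708, -0.45545269]), 'wrist_torque': array([-0.05632807, -0.02868126, -0.04583609]), 'grasp_force': 0.0, 'grip_width': 85.31354031325965}
```

View pics/scene.png

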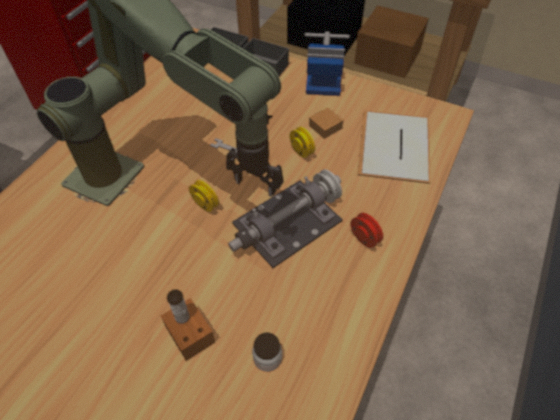

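View pics/side.png

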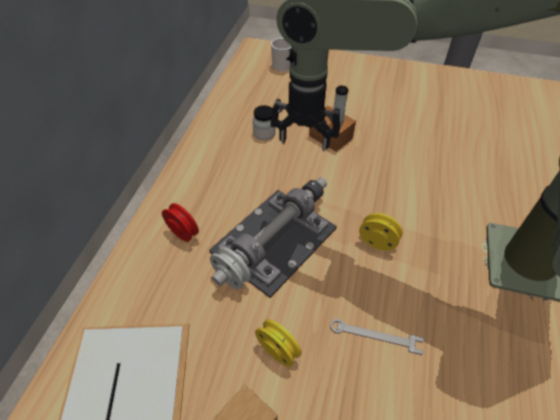

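The scene view shows the gun (cap ~(176,297)) in its stand (188,330). The jackshaft's pulley is at (327,187) and its hub at (237,243). The side view has the pulley at (230,265) and the hub at (315,188).

Run:
```python
from h import *
for n,px in(("scene",[(176,297),(180,312),(188,330),(172,322),(203,318),(327,187),(237,243),(290,210),(267,343)]),("side",[(342,91),(340,105),(332,125),(230,265),(315,188),(246,246),(299,200),(263,112)])):
    im,d,K,C=load(n); P=cloud(d,K,C)
    for u,v in px: print(n,u,v,P[v,u].round(0))
im,d,K,C=load("scene");a=cv2.resize(im[160:280,220:360],None,fx=5,fy=5,interpolation=3)
im,d,K,C=load("side");b=cv2.resize(im[170:300,200:340],None,fx=5,fy=5,interpolation=3)
save("c1",a[:600]);save("c2",b[:600])
```

```text
scene 176 297 [ 546. -326.  187.]
scene 180 312 [ 549. -333.  126.]
scene 188 330 [ 569. -344.   67.]
scene 172 322 [ 523. -345.   69.]
scene 203 318 [ 585. -301.   67.]
scene 327 187 [694. 215.  76.]
scene 237 243 [550. -72.  68.]
scene 290 210 [629.  98.  63.]
scene 267 343 [ 759. -293.   83.]
side 342 91 [ 533. -309.  188.]
side 340 105 [ 533. -306.  144.]
side 332 125 [516.  10. 320.]
side 230 265 [670. 259. 103.]
side 315 188 [544. -34.  78.]
side 246 246 [655. 196.  95.]
side 299 200 [571.  30.  93.]
side 263 112 [ 757. -293.   85.]
```

View pics/c2.png

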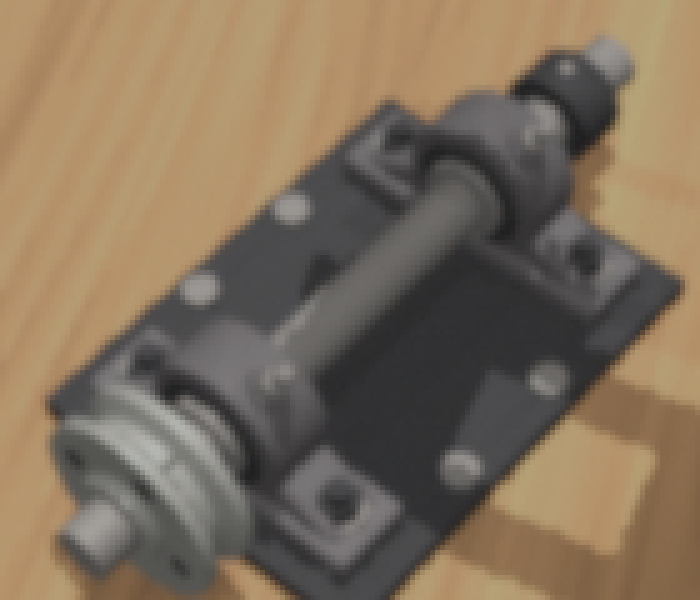

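The crop shows the pulley-end nipple at about (278,378), which is side pixel (255.6,245.6). The far nipple is at about (540,130), side pixel (308,196).

```bash
cat >> h.py <<'E'
def ray(K,C,u,v,z):
    r=C[:3,:3]@np.array([(u-K[0,2])/K[0,0],(v-K[1,2])/K[1,1],1]); o=C[:3,3]; return o+r*(z-o[2])/r[2]
def proj(K,C,X):
    p=C[:3,:3].T@(np.array(X)-C[:3,3]); return K[:2,:2]@(p[:2]/p[2])+K[:2,2]
E
python3 - <<'E'
from h import *
from scipy.optimize import least_squares
im,d,K,C=load("side")
a=ray(K,C,255.6,245.6,108);b=ray(K,C,308,196,108);print(a,b,np.linalg.norm(a-b))
for n in("scene","side"):
    im,d,K,C=load(n);P=cloud(d,K,C)
    m=(abs(P[...,0]-540)<45)&(abs(P[...,1]+320)<45)
    for lo,hi,r in((85,160,18),(172,182,19)):
        q=P[m&(P[...,2]>lo)&(P[...,2]<hi)]
        f=least_squares(lambda c:np.hypot(q[:,0]-c[0],q[:,1]-c[1])-r,[540,-320],loss="soft_l1")
        print(n,lo,len(q),f.x,np.abs(f.fun).mean())
    print("top",P[m][:,2].max())
p=optics.camera_params("wrist");print(p["T_tool_cam"],p["mtx"])
E
```

```text
[630.9731427  198.70725379 108.        ] [550.78981434  24.26371945 108.        ] 191.9893560096089
scene 85 228 [ 537.55435258 -322.25321882] 0.7763279474743761
scene 172 53 [ 537.33742899 -322.09961516] 1.298479180135357
top 192.24215548720883
side 85 171 [ 536.27417958 -323.73249921] 1.140464402562575
side 172 36 [ 536.19622966 -324.49394281] 1.0264645730215074
top 192.74093022286263
[[ 3.87255764e-04 -9.48019145e-01 -3.18213058e-01  8.06749333e+01]
 [ 9.99999925e-01  3.65076793e-04  1.29334560e-04  6.19834546e-01]
 [-6.43943610e-06 -3.18213084e-01  9.48019216e-01 -1.17652682e+02]
 [ 0.00000000e+00  0.00000000e+00  0.00000000e+00  1.00000000e+00]] [[316.56895372   0.         280.54398252]
 [  0.         316.56895372 203.72263198]
 [  0.           0.           1.        ]]
```

View pics/c1.png

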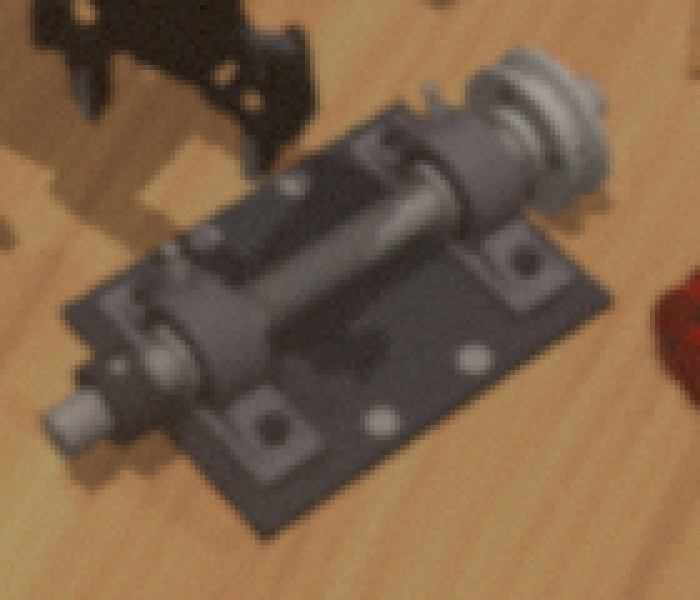

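In the scene crop the pulley-end nipple is at (433,92), pixel (306.6,178.4). The other is at (175,250), pixel (255,210). The gun axis is at about (537,-323).

```bash
cat >> h.py <<'E'
def Rdock(s,phi):
    l=np.array([-s[1],s[0],0]); n=.5*l+np.sqrt(.75)*np.array([0,0,1]); m=np.cross(n,s)
    y=np.cos(phi)*s+np.sin(phi)*m; z=-n; return np.stack([np.cross(y,z),y,z],1),n
def Rdown(psi):
    y=np.array([np.cos(psi),np.sin(psi),0]); z=np.array([0,0,-1.]); return np.stack([np.cross(y,z),y,z],1)
E
python3 - <<'E'
from h import *
im,d,K,C=load("scene")
a=ray(K,C,306.6,178.4,108);b=ray(K,C,255,210,108);print(a,b,np.linalg.norm(a-b))
im,d,K,C=load("side")
a2=ray(K,C,255.6,245.6,108);b2=ray(K,C,308,196,108)
a=(a+a2)/2;b=(b+b2)/2;s=a-b;s/=np.linalg.norm(s);print(a,s)
for k in range(8):
    phi=k*np.pi/4
    R,n=Rdock(s,phi)
    q=ctrl.solve_ik(a+n*134,R); q2=ctrl.solve_ik(a+n*180,R)
    psi=k*np.pi/4
    qs=ctrl.solve_ik(np.array([537,-323,150]),Rdown(psi)); q3=ctrl.solve_ik(np.array([537,-323,260]),Rdown(psi))
    f=lambda q:None if q is None else np.round(q,2).tolist()
    print(k,"dock",f(q),f(q2),"x",R[:,0].round(2));print("   grasp",f(qs),f(q3))
E
```

```text
[636.17519284 193.56763055 108.        ] [556.42743831  24.27031119 108.        ] 187.13975177451474
[633.57416777 196.13744217 108.        ] [0.42184268 0.90666904 0.        ]
0 dock [0.41, 0.17, 1.74, -0.49, 0.93, -0.49] [0.44, 0.1, 1.73, -0.47, 1.01, -0.5] x [-0.79  0.37 -0.5 ]
   grasp [-0.68, 0.41, 1.5, -0.0, 1.22, -0.68] [-0.68, 0.31, 1.4, -0.0, 1.43, -0.68]
1 dock [0.41, 0.17, 1.74, -0.49, 0.93, -1.27] [0.44, 0.1, 1.73, -0.47, 1.01, -1.28] x [-0.85 -0.38 -0.35]
   grasp [-0.68, 0.41, 1.5, -0.0, 1.22, -1.46] [-0.68, 0.31, 1.4, -0.0, 1.43, -1.46]
2 dock [0.41, 0.17, 1.74, -0.49, 0.93, -2.06] [0.44, 0.1, 1.73, -0.47, 1.01, -2.07] x [-0.42 -0.91 -0.  ]
   grasp [-0.68, 0.41, 1.5, -0.0, 1.22, -2.25] [-0.68, 0.31, 1.4, -0.0, 1.43, -2.25]
3 dock None None x [ 0.26 -0.9   0.35]
   grasp None None
4 dock [0.41, 0.17, 1.74, -0.49, 0.93, 2.65] [0.44, 0.1, 1.73, -0.47, 1.01, 2.64] x [ 0.79 -0.37  0.5 ]
   grasp [-0.68, 0.41, 1.5, -0.0, 1.22, 2.46] [-0.68, 0.31, 1.4, -0.0, 1.43, 2.46]
5 dock [0.41, 0.17, 1.74, -0.49, 0.93, 1.87] [0.44, 0.1, 1.73, -0.47, 1.01, 1.86] x [0.85 0.38 0.35]
   grasp [-0.68, 0.41, 1.5, -0.0, 1.22, 1.68] [-0.68, 0.31, 1.4, -0.0, 1.43, 1.68]
6 dock [0.41, 0.17, 1.74, -0.49, 0.93, 1.08] [0.44, 0.1, 1.73, -0.47, 1.01, 1.07] x [0.42 0.91 0.  ]
   grasp [-0.68, 0.41, 1.5, -0.0, 1.22, 0.89] [-0.68, 0.31, 1.4, -0.0, 1.43, 0.89]
7 dock [0.41, 0.17, 1.74, -0.49, 0.93, 0.3] [0.44, 0.1, 1.73, -0.47, 1.01, 0.29] x [-0.26  0.9  -0.35]
   grasp [-0.68, 0.41, 1.5, -0.0, 1.22, 0.11] [-0.68, 0.31, 1.4, -0.0, 1.43, 0.11]
```

Run:
```python
from h import *
R=Rdown(0)
ctrl.move_ptp([537,-323,235],R)
im,d,K,C=grab("wrist");P=cloud(d,K,C)
m=(abs(P[...,0]-537)<30)&(abs(P[...,1]+323)<30)&(P[...,2]>184)
print("cap centre",P[m].min(0),P[m].max(0))
if ctrl.move_l([537,-323,151],vel=80,threshold=8): print("contact!")
print(ctrl.gripper_to(30,force=90)); s=sensors.read_state()
print(s["t"],s["grip_width"],s["grasp_force"],s["force"],s["eef_pos"])
```

```text
cap centre [ 507.00155353 -341.45092172  184.0042544 ] [ 566.99925575 -301.85343216  306.41034044]
False
3.1583 34.53347953085334 87.50025629997253 [-2.56722109  0.48327219  4.34955636] [ 536.79655158 -323.13070601  151.55143935]
```

Run:
```python
from h import *
s0=np.array([.42184,.90667,0]); a=np.array([633.6,196.1,108]); R,n=Rdock(s0,0)
ctrl.move_l([537,-323,290],vel=120)
s=sensors.read_state(); print(s["t"],s["grip_width"],s["force"])
ctrl.move_ptp(a+n*(136+45),R); ctrl.hold(.3)
s=sensors.read_state(); print(s["t"],s["grip_width"],s["force"],s["eef_pos"],a+n*181)
ims=[]
im,d,K,C=grab("wrist"); c=proj(K,C,s["eef_pos"]-n*136);g=proj(K,C,a);print("coupler px",c,"nipple px",g)
u,v=(c+g)/2; u=int(u);v=int(v);print(u,v)
u0=max(0,u-50);v0=max(0,min(345,v-37)); print("wrist origin",u0,v0)
ims.append(cv2.resize(im[v0:v0+75,u0:u0+100],(800,600),interpolation=3))
save("w1",ims[0])
for nm in("scene","side"):
    im,d,K,C=grab(nm); c=proj(K,C,s["eef_pos"]-n*136);g=proj(K,C,a);print(nm,c,g)
```

```text
4.4667 34.15747366354474 [ 0.09346492 -0.23443407 -4.06518671]
6.775 34.17147901488532 [ 0.25225157 -0.20547241 -4.41275058] [551.85676855 233.69445856 264.7567829 ] [551.546365   234.27652    264.75059808]
coupler px [281.49974049 199.14822235] nipple px [281.80404184 184.6996566 ]
281 191
wrist origin 231 154
scene [301.62425046 164.20271241] [306.16283105 177.51855096]
side [261.97301665 238.92505983] [254.80150066 244.42277535]
```

View pics/w1.png

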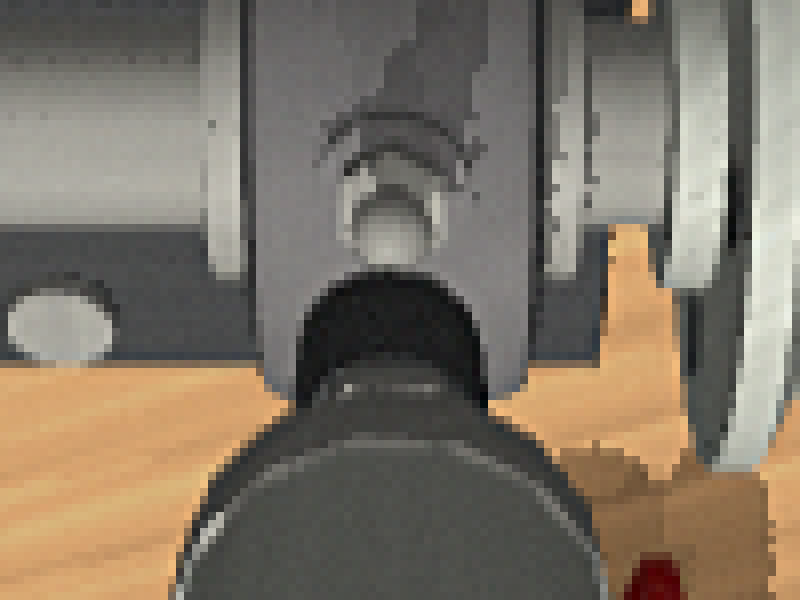

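The wrist view shows the ball at crop (391,228), which is pixel (279.9,182.5). The coupler mouth's top edge is at y=270, centre column 392. The two are already nearly in line along the shaft.

```bash
cat >> h.py <<'E'
def analyse(eef,Re,ball,rim,zball=108):
    """ball, rim: pixels in the full wrist image; returns tool-frame ball centre and coupler axis x,y"""
    im,d,K,C=load("wrist"); B=ray(K,C,*ball,zball); Bt=Re.T@(B-eef)
    T=np.array(optics.camera_params("wrist")["T_tool_cam"])
    r=T[:3,:3]@np.array([(rim[0]-K[0,2])/K[0,0],(rim[1]-K[1,2])/K[1,1],1]); o=T[:3,3]
    X=o+r*(143.6-o[2])/r[2]
    return B,Bt,X-np.array([10,0,0])
E
python3 - <<'E'
from h import *
s=sensors.read_state()
u=lambda x,y:(231+x/8-.5+.0625,154+y/8-.5+.0625)
for z in(106,108,110):
    B,Bt,X=analyse(s["eef_pos"],s["eef_rot"],u(391,228),u(392,270),z); print(z,B.round(1),Bt.round(2),X.round(2))
im,d,K,C=load("wrist");P=cloud(d,K,C);x,y=u(391,228);print(P[int(y)-1:int(y)+4,int(x)].round(1))
E
```

```text
106 [631.2 194.7 106. ] [  2.53  -2.09 181.8 ] [ -1.82  -1.56 143.6 ]
108 [629.4 195.5 108. ] [  3.24  -2.08 179.08] [ -1.82  -1.56 143.6 ]
110 [627.6 196.4 110. ] [  3.95  -2.07 176.36] [ -1.82  -1.56 143.6 ]
[[626.  196.7 110.1]
 [626.5 196.4 110.9]
 [626.7 196.3 112.1]
 [628.2 195.7 111.8]
 [628.9 195.3 112.3]]
```

Run:
```python
from h import *
s=sensors.read_state();R=s["eef_rot"]; s0=np.array([.42184,.90667,0]); Rd,n=Rdock(s0,0)
p=np.array([633.6,196.1,108])+n*181
p1=p+Rd@np.array([5.1,-.5,0]); ctrl.move_l(p1,vel=60)
p2=p1-n*26
print(ctrl.move_l(p2,vel=60,threshold=5)); ctrl.hold(.3); s=sensors.read_state(); print(s["t"],s["force"],s["eef_pos"]-p2,p2)
im,d,K,C=grab("wrist"); save("w2",cv2.resize(im[154:229,231:331],(800,600),interpolation=3))
im,d,K,C=grab("side"); c=proj(K,C,s["eef_pos"]-n*136);print("side",c)
im,d,K,C=grab("scene"); print("scene",proj(K,C,s["eef_pos"]-n*136))
```

```text
False
8.0583 [ 0.1994863   0.64610521 -3.96670981] [0.13523852 0.17382539 0.47263906] [559.11763881 230.2024182  239.68393893]
side [259.40662451 243.78503264]
scene [303.19227671 171.5183176 ]
```

View pics/w2.png

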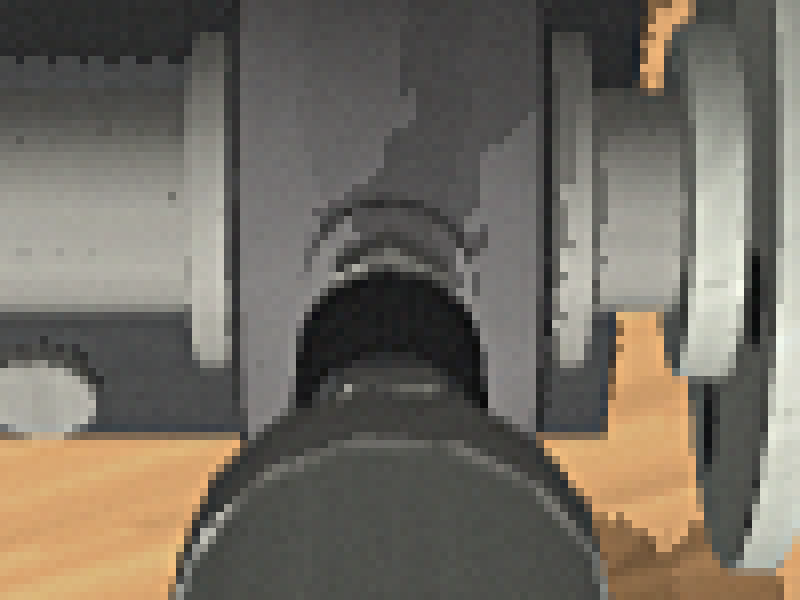

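The wrist view now shows the ball hidden behind the coupler rim. The hexagon is centred at about x=397 against the coupler's 392. I'll check the other direction from the side and scene cameras.

Run:
```python
from h import *
im,d,K,C=load("side");a=im[215:265,225:291]
im,d,K,C=load("scene");b=im[145:195,270:336]
save("c3",np.hstack([cv2.resize(x,(400,300),interpolation=cv2.INTER_CUBIC) for x in(a,b)]).repeat(1,0))
```

```text
(no output)
```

View pics/c3.png

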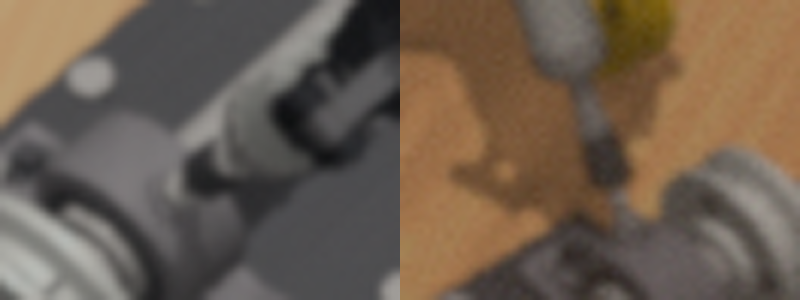

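Both views show the nipple in line with the coupler's axis. I'll press in slowly and log the force.

Run:
```python
from h import *
s0=np.array([.42184,.90667,0]); Rd,n=Rdock(s0,0)
p=np.array([559.1176,230.2024,239.6839])+Rd@[0,.3,0]
ctrl.gripper_to(30,force=110)
f0=sensors.read_state()["force"]
for k in [4,6,8,10,12,14,15,16,17,18,19,20]:
    st=ctrl.move_l(p-n*k,vel=25,threshold=20); s=sensors.read_state()
    f=Rd.T@(s["force"]-f0); e=Rd.T@(s["eef_pos"]-p)
    print(k,st,round(s["t"],2),"F tool",f.round(1),"pos",e.round(2),"tq",(Rd.T@s["wrist_torque"]).round(2))
    if abs(f[2])>18 or np.hypot(*f[:2])>8: break
im,d,K,C=grab("wrist"); save("w3",cv2.resize(im[154:229,231:331],(800,600),interpolation=3))
```

```text
4 False 8.73 F tool [ 0.3  0.8 -1.7] pos [ 0.26 -0.21  4.4 ] tq [ 0.03  0.59 -0.01]
6 False 8.98 F tool [-0.2  1.  -1.5] pos [ 0.11 -0.1   6.17] tq [0.01 0.65 0.04]
8 False 9.23 F tool [ 0.3  0.4 -0.3] pos [-0.27  0.08  7.97] tq [-0.01  0.47  0.03]
10 False 9.48 F tool [-1.  -1.  -4.4] pos [-0.47  0.17  9.61] tq [ 0.2   0.47 -0.04]
12 False 9.73 F tool [-1.3  0.3 -0.4] pos [-0.13 -0.03 12.23] tq [0.  0.2 0. ]
14 False 9.98 F tool [-1.4  1.   5.5] pos [ 0.26 -0.29 14.93] tq [-0.13 -0.08  0.01]
15 False 10.23 F tool [-2.   1.1  4.1] pos [ 0.16 -0.23 15.57] tq [-0.14 -0.12  0.03]
16 False 10.48 F tool [-1.1  1.2  3.9] pos [ 0.07 -0.09 16.13] tq [-0.07 -0.05 -0.  ]
17 False 10.73 F tool [-0.9  0.2  1.4] pos [ 0.05  0.03 16.84] tq [ 0.02  0.11 -0.03]
18 False 10.98 F tool [-0.9  0.5 -2.2] pos [-0.15  0.24 17.49] tq [ 0.18  0.28 -0.03]
19 False 11.23 F tool [ 1.1 -1.7 -9.9] pos [-0.4   0.35 17.88] tq [ 0.51  0.6  -0.04]
20 False 11.48 F tool [  1.1  -1.3 -10.9] pos [-0.41  0.32 18.81] tq [ 0.55  0.73 -0.08]
```

Jaws met the ball at about 9.6 mm and snapped at 12 to 14 mm. The ball bottomed at about 17.8 mm, with the spring starting at about 10 N. Next is the pumping stroke.

Run:
```python
from h import *
s0=np.array([.42184,.90667,0]); Rd,n=Rdock(s0,0)
p=np.array([559.1176,230.2024,239.6839])+Rd@[0,.3,0]
f0=np.array([.2,.65,-3.97])
for k in [24,28,31,33,34,35,36,37,38,39]:
    st=ctrl.move_l(p-n*k,vel=25,threshold=20); ctrl.hold(.15); s=sensors.read_state()
    f=Rd.T@(s["force"]-f0); e=Rd.T@(s["eef_pos"]-p)
    print(k,st,round(s["t"],2),"F tool",f.round(1),"pos",e.round(2),"tq",(Rd.T@s["wrist_torque"]).round(2),round(s["grip_width"],2))
    if abs(f[2])>25 or np.hypot(*f[:2])>12: break
im,d,K,C=grab("wrist"); save("w4",cv2.resize(im[130:280,181:381],(800,600),interpolation=3))
```

```text
24 False 11.99 F tool [  1.2  -2.6 -10.8] pos [-0.5   0.4  22.55] tq [0.56 0.7  0.03] 34.17
28 False 12.45 F tool [  0.5  -2.7 -12.9] pos [-0.5   0.38 26.37] tq [0.7  0.78 0.02] 34.06
31 False 12.87 F tool [  1.1  -2.5 -14.9] pos [-0.55  0.39 29.23] tq [ 0.69  0.78 -0.02] 34.2
33 False 13.27 F tool [  1.6  -3.2 -15.3] pos [-0.6   0.39 31.12] tq [0.76 0.84 0.04] 34.06
34 False 13.67 F tool [  1.7  -1.9 -15. ] pos [-0.62  0.38 32.08] tq [ 0.81  0.85 -0.03] 33.77
35 False 14.07 F tool [  1.2  -3.9 -15.2] pos [-0.58  0.4  33.02] tq [ 0.82  0.85 -0.01] 33.8
36 False 14.47 F tool [  2.3  -4.1 -16.4] pos [-0.61  0.39 33.96] tq [ 0.82  0.89 -0.01] 33.97
37 False 14.87 F tool [  2.2  -4.6 -20.1] pos [-0.83  0.5  34.24] tq [ 1.03  1.07 -0.  ] 34.16
38 False 15.27 F tool [  2.1  -5.6 -26.9] pos [-1.01  0.63 34.42] tq [ 1.36  1.37 -0.03] 34.25
```

View pics/w4.png

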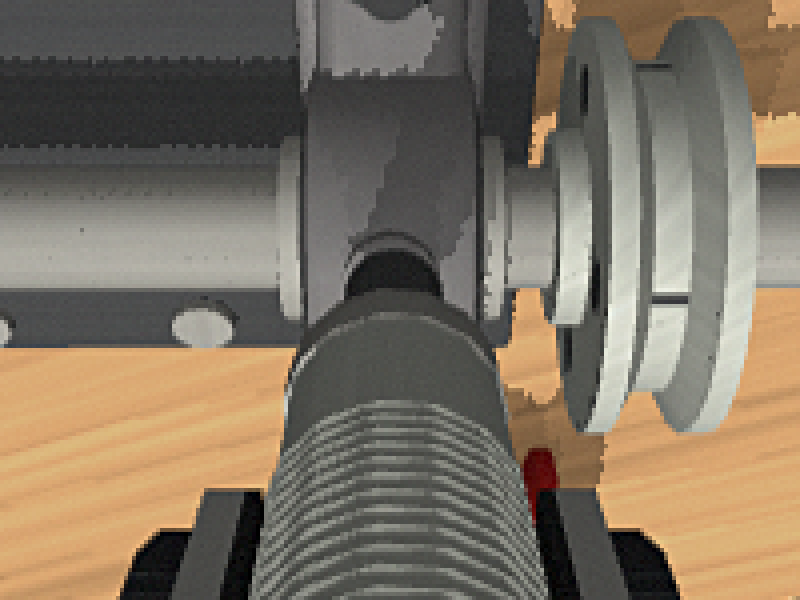

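The gun is seated on the pulley-end nipple, with the coupler (390,270) against the hexagon. The end stop came 16 mm after bottoming and is held at about 27 N.

Run:
```python
from h import *
ctrl.hold(.3); s=sensors.read_state(); print(s["t"],s["force"],s["grip_width"]); print(ctrl.finish_job())
```

```text
15.6167 [-15.83960688   2.41923932  16.89226633] 34.344299131910844
the job is handed in; nothing more can be done
None
```

The job is handed in at about 15.6 s: the gun snapped onto the pulley-end bearing's nipple, went 16 mm to its end stop, and is still gripped there, pushed in at about 27 N.

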